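Work the bombilla out of the half-opening drawer

TASK

Pull the drawer of the small wooden box out as far as it goes, which is only about half its length, and draw the metal bombilla out of it: it is longer than the gap, so raise its mouthpiece end and bring it out diagonally from under the box's top. Finish still holding the bombilla clear in the gripper, well slanted with the mouthpiece end up and the filter end poised close above the middle of the open mate cup, not touching the cup or anything else. Leave the cup and the other things on the shelf where they are.

Things in the scene. Friction and masses are not known exactly. Their poses are not given: they have to be found in the camera images.
- box: Small light-wood box, 250 x 150 x 74 mm, fixed to the shelf. Origin: centre of its underside. Its drawer comes out along the box's own +x, roughly away from the robot. Top board 8 mm thick (z 66 to 74), side walls 8 mm; the front end at x = +125 mm is open for the drawer
- box_edge (a point): Middle of the lower front edge of the box's top board (box frame x 125, y 0, z 66 mm): the edge under which the bombilla must come out, 52 mm above the drawer's floor
- drawer (a joint): How far the dark-wood drawer is out, in m: 0 shut (front face flush with the box's front end), 0.115 at its hard stop; starts a little open, slides stiffly (about 1.2 N), stays put. Inside 224 mm long, 120 wide; floor 14 mm above the shelf, side and rear walls up to 48, front panel 10 thick with top at 62. At the stop the gap from box edge to front panel is 105 mm
- drawer_pull (a point): Top centre of the drawer's wooden pull: an upright fin standing out from the middle of the front panel, 16 mm thick across the box's y, 34 mm long along x, from 28 to 60 mm above the shelf; to be pinched from above across its thickness
- bombilla: Metal drinking straw, 190 mm long, 28 to 56 g, lying in the drawer roughly along the box's x, mouthpiece towards the drawer's front. Origin: mid-length, on its underside; x runs from filter to mouthpiece; centre line 6 mm above the origin. Round stem 9 mm thick; collar 12 mm long, 14 wide, 12 high, centred 65 mm from the mouthpiece tip; spiral filter 16 wide, 15 high, on the last 35 mm
- bombilla_mouth (a point): Tip of the bombilla's mouthpiece, on its centre line; the flat mouthpiece is 14 mm long, 11 mm wide, 6 mm high
- bombilla_filter (a point): Tip of the bombilla's filter end, on its centre line
- cup: Terracotta-coloured mate cup with greenish glass lining, without handle, loose, 280 g, 85 mm high, 84 mm across its belly, mouth about 66 mm across inside; stands on the slate coaster. Origin: centre of its underside
- cup_rim (a point): Centre of the cup's mouth, at the height of the rim (85 mm above the cup's underside)
- coaster: Flat slate coaster, 100 x 100 x 8 mm, fixed; origin: centre of its underside
- canister: Bystander: aluminium canister with twist cap, 84 mm across, 141 mm high. Origin: centre of its underside
- thermos: Bystander: steel thermos bottle, 84 mm across, 270 mm high. Origin: centre of its underside
- sugar_bowl: Bystander: white bowl, 96 mm across, 55 mm high. Origin: centre of its underside
- jam_jar: Bystander: amber jar with brass lid, 68 mm across, 90 mm high. Origin: centre of its underside
- teaspoon: Bystander: steel spoon lying flat, 150 mm long. Origin: on its underside
Mind the look-alikes: they are no part of the job. Leave any blue look-alike of the cup alone.

How it is judged:
By the outcome, as a careful person would: the job done as asked, in the order asked, and still so for the second after the job is handed in, while the arm keeps its last pose, push and grip.
It also fails if it takes over 58 s, if anything falls off the work surface, if the arm or the gripper's body presses on something with over 40 N, if the wrist force passes 120 N, or if a joint passes its speed limit or range.

ROBOT

A 6-joint arm with a two-finger parallel gripper is mounted at the origin on the work surface. World frame = base frame: x ahead of the robot, y to its left, z up, the work surface at z = 0. Lengths are in m, angles in rad, forces in N, time in s.
With the tool pointing down it reaches from about 0.275 to 1 m from the base axis. Payload 8.4 kg.
Tool frame: the origin (TCP) lies at the very end of the fingers, on their centre line; the grasp point (between the pads) lies 19 mm behind it; z points along the fingers, y is the line along which they close (so a half turn about z gives the same grasp; the last joint's range is limited). The gripper opens to 85 mm and grips with 20 to 120 N. Pads are 22 mm wide; open, the fingers measure 114 mm over their backs; the gripper's body (76 mm by 85 mm) begins 54 mm behind the grasp point. The pads swing forward as they close: fully open they stand 13 mm farther back than shut.
Start: joints at [1.284, 0.353, 1.633, -0, 1.155, -0.002], TCP at [0.176, 0.6, 0.231] pointing down, gripper open.
Joint ranges: [-2.63, 2.63], [-0.92, 2.1], [0.06, 2.66], [-1.3, 4.44], [0, 2.69], [-3.02, 3.02]. Speed limits (rad/s): [2.22, 2.22, 2.79, 3.14, 3.14, 3.14].

INTERFACE

Orientations are given as a unit quaternion [x, y, z, w].
In Python, from rig import read_state, camera, hand_in, recognise, tip_of gives the robot as it stands.
- The arm moves only by the shell command python3 -m pendant 'ROWS' [FORCE]. ROWS is JSON, a list that holds one entry, the list of rows, each a list of 5 numbers: the shift along the tool's x, y, z in mm, then the turn about the tool's z in degrees, then the finger opening in mm, from 0 to 85.4. In form: [[[x, y, z, spin, gripper], ...]]. A call has 1 to 8 rows; each row shifts and turns the commanded pose from where the row before left it, along the tool's axes as they then stand; what a row does not reach is not made up. A row lasts 1/12 s, in which the tool goes at most 41.7 mm and 7.16 degrees, less where a joint would pass 70% of its speed; a pose out of reach is approached as far as the arm can. A call with a gripper value outside its range is refused whole. The fingers move at their own pace and stop on an object; FORCE is the grip in N (left out, the last holds). Time passes only in rows, so rows that do not move let the fingers close. It gives the time, the measured TCP pose, the force, the opening and the grip force at its end, in the units of the state.
- read_state(): the state, without advancing time (a new reading comes with each control period).
- camera(name): name is "scene" or "top"; returns a dict with "image" (384x512x3 uint8, red, green, blue), "depth" (384x512 float32, m along the optical axis (not along the pixel's ray), 0 where there is no reading), "fovy" (degrees; the focal length in pixels is half the picture's height over the tangent of half this angle, whatever the lens; pixels are square), "cx", "cy" (the principal point, pixels), "k1" (the pictures are not rectified: a ray, as slopes to the right and down, at radius r is drawn at 1 + k1 r^2 times it, then the intrinsics apply), "extrinsics" (4x4, takes a point from camera to world coordinates). Camera axes: x right, y down, z forward; pixel columns grow to the right and rows downward; lengths in m; the calibration is good to about 2 mm. A picture is of the moment at which its call begins.
- hand_in(): hands the job in; it is judged then, once.
Trained networks look in a picture, given as the dict that the camera call returned (one of the last four; its "shot" number tells which), for a name from the list of things; names that differ only in an ending like _2 or _b are one class to them, and where a whole thing is asked for, a point or a joint stands for the part that bears it (a point fixed in the world has none). Each returns a list of dicts, best first, with "score" (0 to 1); they miss things now and then, are a little off and sometimes report something else, mostly with a low value. They report only what shows in the picture. A call takes as long as a camera call. They do not tell look-alikes from the thing itself.
- recognise(name, picture): "rect" ([centre column, centre row, width, height] in pixels, round what is visible of it).
- tip_of(name, picture): "pixel" ([column, row] in pixels: a listed point, or the origin of a listed thing).
The state is a dict: "time": time; "qpos": joint angles; "dq": joint speeds; "effort": joint torques, N m; "position": TCP position; "orientation": TCP orientation; "contact_force": force on the tool from outside, world axes, zero at the start; "ft_torque": the same for the moment, N m; "gripper_width": opening from 0.0 (shut) to 1.0 (fully open); "finger_force": force on a finger pad.
Only numpy, scipy, OpenCV 4.12 (cv2) and the standard library are available. Lean on these libraries where they do the work, as an engineer would, in place of code of your own. Each camera call takes 0.05 s, during which the arm holds its last target. There are 200 camera calls.

## Working session

There is one attempt and no reset: what is moved stays moved. The work goes in short steps, Python scripts to look and compute and a shell command to move; the robot and the scene stay as the last step left them, time stands still between calls to the robot, and variables do not carry over. Pictures are saved under pics/ and viewed, at most 10 in all, crops included, and the job is handed in when it is done.

```bash
mkdir -p pics; cat > h.py <<'E'
import numpy as np, cv2
from rig import read_state, camera, hand_in, recognise, tip_of
def ray(c,px):
    f=c["image"].shape[0]/2/np.tan(np.radians(c["fovy"])/2)
    d=np.array([(px[0]-c["cx"])/f,(px[1]-c["cy"])/f]); u=d.copy()
    for _ in range(20): u=d/(1+c["k1"]*(u@u))
    return np.array([u[0],u[1],1.])
def at_depth(c,px,dz=None):
    x,y=int(round(px[0])),int(round(px[1]))
    p=c["depth"][max(y-1,0):y+2,max(x-1,0):x+2]; p=p[p>0]
    z=np.median(p) if dz is None and len(p) else dz
    if z is None: return None
    E=c["extrinsics"]; return E[:3,:3]@(ray(c,px)*z)+E[:3,3]
def at_z(c,px,h):
    E=c["extrinsics"]; d=E[:3,:3]@ray(c,px); return E[:3,3]+d*(h-E[2,3])/d[2]
def proj(c,P):
    E=c["extrinsics"]; q=E[:3,:3].T@(np.array(P)-E[:3,3]); u=q[:2]/q[2]
    f=c["image"].shape[0]/2/np.tan(np.radians(c["fovy"])/2)
    return u*(1+c["k1"]*(u@u))*f+[c["cx"],c["cy"]]
def save(c,n,crop=None,s=1):
    im=c["image"][:,:,::-1]
    if crop: im=im[crop[1]:crop[3],crop[0]:crop[2]]
    cv2.imwrite("pics/"+n,cv2.resize(im,None,fx=s,fy=s,interpolation=cv2.INTER_CUBIC))
def cloud(c):
    h,w=c["depth"].shape; f=h/2/np.tan(np.radians(c["fovy"])/2)
    v,u=np.mgrid[:h,:w]; d=np.stack([(u-c["cx"])/f,(v-c["cy"])/f],-1); q=d.copy()
    for _ in range(20): q=d/(1+c["k1"]*(q**2).sum(-1,keepdims=True))
    P=np.concatenate([q,np.ones((h,w,1))],-1)*c["depth"][...,None]
    E=c["extrinsics"]; return P@E[:3,:3].T+E[:3,3]
E
python3 - <<'E'
from h import *
np.set_printoptions(precision=4,suppress=True)
s=read_state(); print(s["time"],s["position"],s["orientation"],s["gripper_width"])
for n in ("scene","top"):
    c=camera(n); save(c,n+"1.png",s=1.5); print(n,c["extrinsics"],c["fovy"],c["k1"])
    for t in ["box","box_edge","drawer_pull","bombilla","bombilla_mouth","bombilla_filter","cup","cup_rim","coaster","thermos","canister","jam_jar","sugar_bowl","teaspoon"]:
        for r in tip_of(t,c)[:2]: print(t,round(r["score"],2),np.round(r["pixel"],1),at_depth(c,r["pixel"]))
E
```

```text
0.0 [0.1755 0.5994 0.2305] [ 0.1419  0.9899 -0.0007 -0.0001] 1.003283682839927
scene [[-0.4118  0.5719 -0.7095  1.339 ]
 [ 0.9113  0.2603 -0.3191  0.3944]
 [ 0.0022 -0.7779 -0.6284  0.8163]
 [ 0.      0.      0.      1.    ]] 44.1379498195228 -0.0354294872015947
box 0.67 [277.2 195.3] [0.4987 0.0772 0.0751]
box_edge 0.79 [254.  200.8] [0.5307 0.0291 0.0651]
drawer_pull 0.69 [236.4 220. ] [0.6058 0.0176 0.0597]
drawer_pull 0.3 [333.9 284.1] [0.6501 0.2759 0.0041]
bombilla 0.57 [260.5 196.7] [0.521  0.0422 0.0753]
bombilla_mouth 0.43 [245.  217.9] [0.5835 0.0295 0.0524]
cup 0.91 [387.5 314.5] [0.7248 0.4006 0.0568]
cup 0.89 [395.1 205.1] [0.3638 0.3469 0.0336]
cup_rim 0.95 [358.  164.6] [0.2725 0.2225 0.0628]
cup_rim 0.87 [363.4 206.4] [0.4291 0.278  0.056 ]
coaster 0.63 [244.3 218.5] [0.5866 0.0291 0.0529]
coaster 0.59 [361.2 234.9] [0.4992 0.2946 0.0278]
thermos 0.92 [421.1 265.9] [0.5451 0.4412 0.0321]
canister 0.79 [174.7 175.6] [ 0.4804 -0.2341  0.0252]
canister 0.69 [145.6 213.7] [ 0.643  -0.2193  0.022 ]
jam_jar 0.77 [144.2 213.5] [ 0.6459 -0.221   0.0244]
sugar_bowl 0.96 [334.5
[... 374 characters left out ...]
ull 0.62 [252.1 171.7] [0.6042 0.016  0.0609]
bombilla 0.58 [121.4 207.2] [0.4876 0.407  0.1117]
cup 0.95 [167.  218.5] [0.4646 0.2869 0.0191]
cup 0.9 [135.4 152.1] [0.6852 0.3971 0.012 ]
cup_rim 0.78 [139.8 261.5] [0.33   0.3716 0.0109]
cup_rim 0.73 [126.5 146.3] [0.7052 0.4272 0.0122]
coaster 0.73 [169.3 220.5] [0.4582 0.2795 0.0188]
thermos 0.69 [118.2 209.2] [0.4798 0.4127 0.1242]
thermos 0.6 [171.1 218. ] [0.4661 0.2739 0.019 ]
canister 0.73 [121.8 208.1] [0.4868 0.4093 0.0992]
canister 0.57 [336.4 221.1] [ 0.4365 -0.226   0.1439]
jam_jar 0.8 [333.1 169.1] [ 0.6041 -0.2329  0.087 ]
sugar_bowl 0.96 [171.5 161.8] [0.6525 0.2787 0.0068]
teaspoon 0.73 [384.3 214.7] [ 0.4731 -0.4089 -0.0009]
```

View pics/scene1.png

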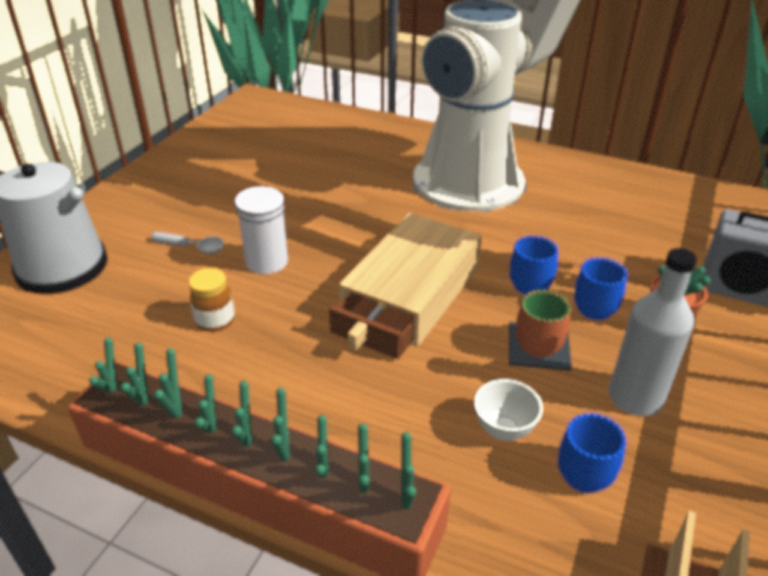

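View pics/top1.png

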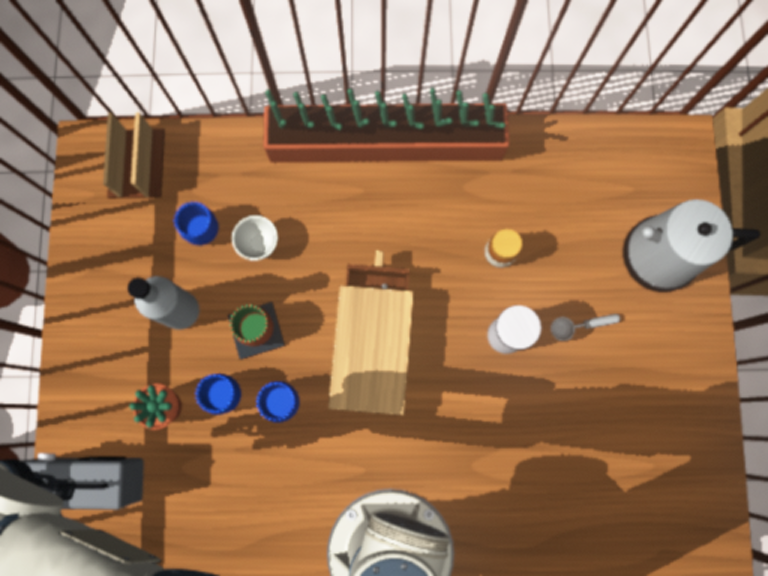

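The scene view shows the box with its drawer slightly open. The pull is at about (238,222) px and the bombilla tip shows at (250,208). The terracotta cup stands on the coaster at about (362,215), with blue look-alikes around it. In the top view the cup is at (167,216) and the thermos at (112,202).

```bash
python3 - <<'E'
from h import *
np.set_printoptions(precision=4,suppress=True)
c=camera("top"); P=cloud(c)
m=(abs(P[...,2]-.075)<.006)&(abs(P[...,1]-.03)<.14)&(P[...,0]>.25)&(P[...,0]<.6)
n,l,st,ce=cv2.connectedComponentsWithStats(m.astype(np.uint8)); k=1+np.argmax(st[1:,4]); 
q=P[l==k]; r=cv2.minAreaRect((q[:,:2]*1000).astype(np.float32)); print("box",r,q[:,2].mean())
print(cv2.boxPoints(r))
# pull
m=(abs(P[...,2]-.058)<.008)&(P[...,0]>.56)&(P[...,0]<.68)&(abs(P[...,1]-.02)<.07)
q=P[m]; print("pull+panel",len(q)); 
for y in q[np.argsort(-q[:,0])][:25]: print(y)
# cups by colour
for n in("top","scene"):
    c=camera(n);P=cloud(c);hsv=cv2.cvtColor(c["image"],cv2.COLOR_RGB2HSV)
    reg=(abs(P[...,0]-.46)<.1)&(abs(P[...,1]-.28)<.09)
    hi=reg&(P[...,2]>.082)&(P[...,2]<.105)
    q=P[hi]; print(n,"rim pts",len(q),q.min(0),q.max(0),q[:,2].mean())
    (x,y),R=cv2.minEnclosingCircle((q[:,:2]*1000).astype(np.float32));print(x,y,R)
    for t in("cup_rim","bombilla_mouth","drawer_pull"):
        for z in tip_of(t,c)[:5]: print(t,round(z["score"],2),np.round(z["pixel"],1),at_z(c,z["pixel"],{"cup_rim":.093,"bombilla_mouth":.02,"drawer_pull":.06}[t]))
E
```

```text
box ((413.25018310546875, 32.540287017822266), (150.29586791992188, 250.53018188476562), 84.7115707397461) 0.0748289124651316
[[281.5919 -30.7421]
 [531.0557 -53.8334]
 [544.9084  95.8227]
 [295.4446 118.914 ]]
pull+panel 203
[0.6199 0.0161 0.0582]
[0.6198 0.0099 0.0585]
[0.6193 0.013  0.0606]
[0.6186 0.0193 0.0636]
[0.6164 0.0099 0.059 ]
[0.6162 0.0068 0.06  ]
[0.616  0.0193 0.0613]
[0.6158 0.0162 0.0618]
[0.6141 0.0162 0.0554]
[0.6134 0.0131 0.0585]
[0.6128 0.0068 0.0605]
[0.6119 0.01   0.0644]
[0.6117 0.0193 0.0655]
[0.6098 0.01   0.0601]
[0.6097 0.0131 0.0603]
[0.6097 0.0069 0.0603]
[0.6066 0.0131 0.0601]
[0.6066 0.0225 0.0605]
[0.6065 0.0069 0.0603]
[0.6063 0.0163 0.0615]
[0.6033 0.01   0.0601]
[0.6032 0.0163 0.061 ]
[0.6029 0.0194 0.0622]
[0.6027 0.0069 0.0628]
[0.6027 0.0132 0.0631]
top rim pts 191 [0.3612 0.2385 0.0821] [0.5019 0.3565 0.1022] 0.09208593908558593
427.78558349609375 303.73199462890625 84.71125030517578
cup_rim 0.86 [140.9 260.2] [0.3309 0.3483 0.093 ]
cup_rim 0.78 [127.8 149. ] [0.6725 0.3998 0.093 ]
cup_rim 0.55 [166.5 218.6] [0.4547 0.2745 0.093 ]
drawer_pull 0.6 [253.6 169.8] [0.6104 0.0112 0.06  ]
scene rim pts 413 [0.3602 0.2433 0.082 ] [0.5029 0.3656 0.0997] 0.08974671694418956
426.9239807128906 310.07574462890625 86.77067565917969
cup_rim 0.85 [363.3 204.7] [0.4675 0.2819 0.093 ]
cup_rim 0.75 [359.6 164. ] [0.3109 0.2325 0.093 ]
cup_rim 0.72 [395.3 291.9] [0.6954 0.4028 0.093 ]
cup_rim 0.6 [397.6 182.2] [0.3474 0.3387 0.093 ]
drawer_pull 0.9 [234.3 220.8] [0.6106 0.0145 0.06  ]
drawer_pull 0.51 [359.1 228.8] [0.5158 0.2892 0.06  ]
```

```bash
cat >> h.py <<'E'
BC=np.array([.4133,.0325]); BA=np.radians(-5.29)
U=np.array([np.cos(BA),np.sin(BA)]); V=np.array([-U[1],U[0]])
def tb(p): p=np.asarray(p); r=p[:2]-BC; return np.array([r@U,r@V,p[2]])*1000
def fb(p): p=np.asarray(p)/1000; return np.r_[BC+U*p[0]+V*p[1],p[2]]
def st():
    s=read_state(); q=s["orientation"]; from scipy.spatial.transform import Rotation as R
    M=R.from_quat(q).as_matrix()
    print("t",round(s["time"],2),"tcp_box",np.round(tb(s["position"]),1),"yaw of -x vs box",round(np.degrees(np.arctan2(-M[:2,0]@V,-M[:2,0]@U)),2),"F",np.round(s["contact_force"],1),"w",round(s["gripper_width"]*85,1),"ff",np.round(s["finger_force"],1))
E
python3 -m pendant '[[[0,0,-40,-5.5,40],[0,0,-40,-5.5,40],[-27,-30,-5,0,40],[-27,-30,0,0,40],[-27,-30,0,0,40],[-27,-30,0,0,40],[-27,-30,0,0,40],[-27,-30,0,0,40]]]' 40
python3 -m pendant '[[[-27,-30,0,0,40],[-27,-30,0,0,40],[-27,-30,0,0,40],[-27,-30,0,0,40],[-27,-30,0,0,40],[-27,-30,0,0,40],[-27,-30,0,0,40],[-27,-30,0,0,40]]]'
python3 -c "from h import *;st()"
```

```text
time: 2.62
position: [0.3209, 0.4039, 0.3165]
orientation: [0.046, 0.999, 0.0, 0.0]
contact_force: [0.4, 0.4, -0.0]
gripper_width: 0.469
finger_force: 0.0
time: 3.28
position: [0.5139, 0.1447, 0.3166]
orientation: [0.046, 0.999, 0.0, 0.0]
contact_force: [0.9, 1.2, -0.5]
gripper_width: 0.468
finger_force: 0.0
t 3.28 tcp_box [ 89.9 121.  316.6] yaw of -x vs box -0.04 F [ 0.9  1.2 -0.5] w 39.8 ff 0.0
```

```bash
python3 -m pendant '[[[-26,-30,30,0,40],[-26,-30,25,0,40],[-26,-30,25,0,40],[-20,-25,25,0,40],[0,0,40,0,40],[0,0,20,0,40],[0,0,0,0,40],[0,0,0,0,40]]]'
python3 - <<'E'
from h import *
st(); c=camera("top"); d=camera("scene"); save(d,"s2.png",(160,130,320,290),4)
for k in (c,d):
  for z in tip_of("drawer_pull",k)[:2]: print(round(z["score"],2),tb(at_z(k,z["pixel"],.06)))
E
```

```text
time: 3.95
position: [0.5905, 0.0354, 0.1612]
orientation: [0.046, 0.999, -0.0, -0.001]
contact_force: [-0.8, 0.3, 0.7]
gripper_width: 0.474
finger_force: 0.0
t 3.95 tcp_box [176.2  19.2 161.2] yaw of -x vs box -0.04 F [-0.8  0.3  0.7] w 40.3 ff 0.0
0.84 [190.51670063   1.69548197  60.        ]
```

View pics/s2.png

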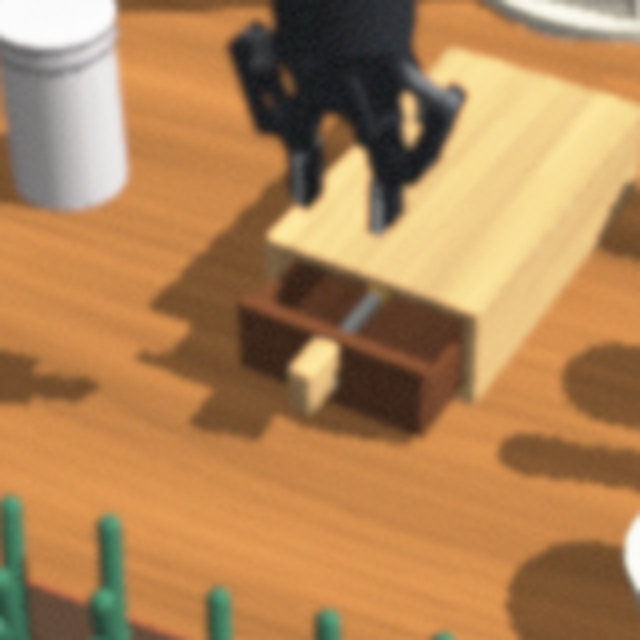

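The gripper hangs in front of the box above the drawer. The pull is at about (315,370) in the crop, and the bombilla's mouthpiece shows inside near (360,310).

```bash
python3 -m pendant '[[[-17,-19,20,0,40],[0,0,35,0,40],[0,0,35,0,40],[0,0,35,0,40],[0,0,0,0,40],[0,0,0,0,0],[0,0,0,0,0],[0,0,0,0,0]]]' 60
python3 -c "from h import *;st()"
```

```text
time: 4.82
position: [0.608, 0.0167, 0.0394]
orientation: [0.047, 0.999, 0.001, 0.002]
contact_force: [1.2, 10.8, -8.9]
gripper_width: 0.174
finger_force: 60.1
t 4.82 tcp_box [195.4   2.2  39.4] yaw of -x vs box -0.05 F [ 1.2 10.8 -8.9] w 14.8 ff 60.1
```

```bash
python3 -m pendant '[[[-5,1,-1,0,0],[-10,0,0,0,0],[-10,0,0,0,0],[-10,0,0,0,0],[-10,0,0,0,0],[-5,0,0,0,0],[0,0,0,0,0]]]'
python3 -c "from h import *;st()"
python3 -m pendant '[[[-5,0,0,0,0],[-5,0,0,0,0],[-2,0,0,0,0],[0,0,0,0,0]]]'
python3 -c "from h import *;st()"
```

```text
time: 5.4
position: [0.6579, 0.0122, 0.0394]
orientation: [0.046, 0.999, 0.0, 0.001]
contact_force: [1.7, 5.4, -11.7]
gripper_width: 0.17
finger_force: 60.0
t 5.4 tcp_box [245.5   2.3  39.4] yaw of -x vs box -0.02 F [  1.7   5.4 -11.7] w 14.4 ff 60.0
time: 5.73
position: [0.6692, 0.0111, 0.0394]
orientation: [0.046, 0.999, 0.0, 0.001]
contact_force: [1.7, 4.6, -12.4]
gripper_width: 0.172
finger_force: 60.0
t 5.73 tcp_box [256.8   2.3  39.4] yaw of -x vs box -0.01 F [  1.7   4.6 -12.4] w 14.6 ff 60.0
```

```bash
python3 -m pendant '[[[-3,0,0,0,0],[-3,0,0,0,0],[0,0,0,0,0]]]'
python3 -c "from h import *;st()"
```

```text
time: 5.98
position: [0.6729, 0.0108, 0.0393]
orientation: [0.046, 0.999, 0.0, -0.001]
contact_force: [-6.7, 5.8, -5.7]
gripper_width: 0.169
finger_force: 60.9
t 5.98 tcp_box [260.5   2.3  39.3] yaw of -x vs box -0.02 F [-6.7  5.8 -5.7] w 14.4 ff 60.9
```

```bash
python3 -m pendant '[[[2,0,0,0,40],[0,0,0,0,40],[0,0,0,0,40],[0,0,-35,0,40],[0,0,-40,0,40],[0,0,-40,0,40],[0,0,-35,0,40],[0,0,0,0,40]]]'
python3 - <<'E'
from h import *
np.set_printoptions(precision=1,suppress=True)
st(); c=camera("top"); d=camera("scene")
for n,k in(("top",c),("scene",d)):
  for t,h in(("bombilla_mouth",.020),("bombilla_filter",.02),("drawer_pull",.06),("bombilla",.02)):
    for z in tip_of(t,k)[:2]: print(n,t,round(z["score"],2),np.round(z["pixel"]),tb(at_z(k,z["pixel"],h)))
a=c["image"][140:220,215:295,::-1]; b=d["image"][165:275,165:295,::-1]
im=np.hstack([cv2.resize(a,(400,400),interpolation=2),cv2.resize(b,(400,400),interpolation=2)]); cv2.imwrite("pics/p3.png",im)
E
```

```text
time: 6.65
position: [0.6771, 0.0097, 0.1979]
orientation: [0.046, 0.999, 0.0, 0.007]
contact_force: [1.7, 0.2, 0.2]
gripper_width: 0.47
finger_force: 0.0
t 6.65 tcp_box [264.8   1.6 197.9] yaw of -x vs box -0.04 F [1.7 0.2 0.2] w 39.9 ff 0.0
scene bombilla_mouth 0.67 [229. 232.] [202.9 -13.2  20. ]
scene bombilla_mouth 0.59 [364. 207.] [-49.5 239.1  20. ]
scene bombilla_filter 0.37 [360. 235.] [ 54.1 264.2  20. ]
scene drawer_pull 0.78 [222. 238.] [261.7   7.   60. ]
scene bombilla 0.67 [249. 209.] [106.5 -12.9  20. ]
```

View pics/p3.png

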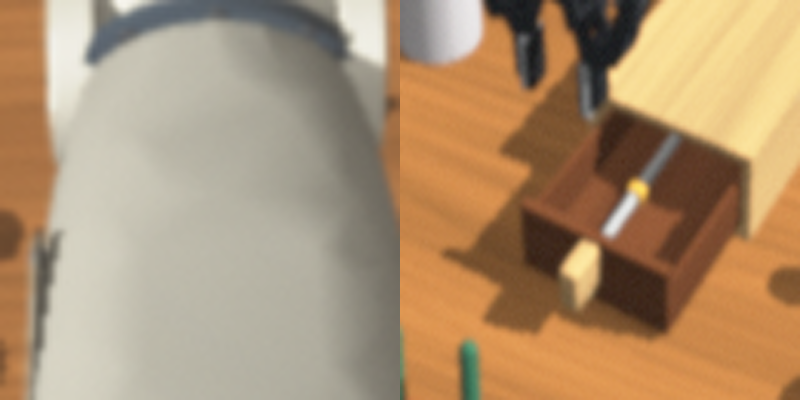

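The right half (scene view) shows the drawer fully out, with the bombilla inside. Its visible mouthpiece end is at about (232,230), the yellow collar at (242,217), and the stem goes under the top board at (254,204). The arm hides the top view.

```bash
python3 - <<'E'
from h import *
np.set_printoptions(precision=1,suppress=True)
d=camera("scene"); im=d["image"]; hsv=cv2.cvtColor(im,cv2.COLOR_RGB2HSV)
sub=np.zeros(im.shape[:2],bool); sub[195:238,225:262]=1
col=sub&(hsv[...,0]>20)&(hsv[...,0]<32)&(hsv[...,1]>110)&(hsv[...,2]>140)
P=cloud(d); 
v,u=np.nonzero(col); ok=[(a,b) for a,b in zip(u,v) if 236<a<250 and 210<b<224]; print(len(ok),np.mean(ok,0),tb(at_z(d,np.mean(ok,0),.021)))
g=sub&(hsv[...,1]<70)&(hsv[...,2]>90); v,u=np.nonzero(g)
for r in np.unique(v): x=u[v==r].mean(); print(r,x,len(u[v==r]),tb(at_z(d,[x,r],.022)),tb(P[r,int(round(x))]))
print(tb(at_z(d,[232,230],.02)),[tb(fb([125,0,66]))],proj(d,fb([230,-10,62])),proj(d,fb([230,-10,14])))
E
```

```text
12 [242.2 216.3] [138.8 -14.2  21. ]
195 226.0 3 [ 89.  -93.4  22. ] [267.4  26.9 199.3]
196 226.5 4 [ 91.8 -90.   22. ] [269.2  28.  198.4]
197 227.0 5 [ 94.7 -86.7  22. ] [265.9  28.1 193.3]
198 227.5 4 [ 97.5 -83.4  22. ] [121.3 -66.   46.5]
199 227.5 2 [100.9 -81.2  22. ] [124.2 -64.1  46.1]
202 253.5 4 [ 77.7 -16.4  22. ] [ 80.7 -13.3  25.5]
203 253.0 5 [ 81.8 -15.6  22. ] [ 83.8 -14.5  23.9]
204 252.5 6 [ 85.9 -14.7  22. ] [ 91.5 -13.   26.9]
205 251.5 6 [ 90.6 -15.   22. ] [ 92.3 -12.5  24.3]
206 251.0 5 [ 94.6 -14.2  22. ] [ 97.  -12.8  24.3]
207 250.0 5 [ 99.3 -14.4  22. ] [102.7 -12.4  25.5]
208 249.5 6 [103.3 -13.6  22. ] [105.  -11.1  24.4]
209 248.5 6 [107.9 -13.9  22. ] [109.8 -14.2  23.3]
210 247.5 6 [112.5 -14.1  22. ] [115.  -11.2  25.3]
211 246.5 6 [117.  -14.4  22. ] [121.1 -13.4  25.6]
212 245.5 6 [121.5 -14.7  22. ] [124.4 -11.5  25.6]
213 245.0 5 [125.4 -13.8  22. ] [128.2 -12.2  24.9]
214 245.5 4 [128.1 -10.8  22. ] [128.6  -9.   23.3]
218 239.0 3 [148.9 -17.3  22. ] [154.1 -14.   27.6]
219 239.0 5 [152.1 -15.4  22. ] [155.4 -13.3  25.6]
220 238.5 6 [155.8 -14.6  22. ] [160.6 -13.1  26.5]
221 238.0 7 [159.5 -13.8  22. ] [163.8 -11.1  26.7]
222 238.0 7 [162.6 -11.9  22. ] [164.1 -11.   23.6]
223 237.0 7 [166.9 -12.2  22. ] [169.8 -10.4  25.1]
224 236.0 7 [171.2 -12.4  22. ] [174.8 -10.2  26. ]
225 235.0 7 [175.5 -12.7  22. ] [174.7 -13.2  21.1]
226 234.0 7 [179.7 -13.   22. ] [186.5  -8.6  29.6]
227 233.5 6 [183.4 -12.2  22. ] [186.1  -8.9  25.8]
228 233.5 6 [186.4 -10.3  22. ] [185.9  -9.2  22.2]
229 233.0 5 [190.   -9.5  22. ] [190.9  -8.9  23.1]
[192.4 -11.   20. ] [array([125.,  -0.,  66.])] [223.3 226.8] [224.1 241.5]
```

```bash
python3 -m pendant '[[[35,-5,0,0,36],[30,-5,10,0,36],[24,-4,20,0,36],[0,0,35,0,36],[0,0,35,0,36],[0,0,30,0,36],[0,0,20,0,36],[0,0,0,0,36]]]' 25
python3 -c "from h import *;st()"
```

```text
time: 7.87
position: [0.5789, 0.0042, 0.0336]
orientation: [0.046, 0.999, -0.0, -0.004]
contact_force: [-0.8, -0.5, -0.3]
gripper_width: 0.426
finger_force: 0.0
t 7.87 tcp_box [167.5 -12.9  33.6] yaw of -x vs box -0.03 F [-0.8 -0.5 -0.3] w 36.2 ff 0.0
```

```bash
python3 -m pendant '[[[-6,0,4,0,36],[0,0,6,0,36],[0,0,4,0,36],[0,0,0,0,36],[0,0,0,0,36]]]'
python3 -c "from h import *;st()"
```

```text
time: 8.28
position: [0.5884, 0.0036, 0.0244]
orientation: [0.046, 0.999, 0.0, 0.0]
contact_force: [-0.3, 0.1, 0.6]
gripper_width: 0.423
finger_force: 0.0
t 8.28 tcp_box [177.  -12.6  24.4] yaw of -x vs box -0.03 F [-0.3  0.1  0.6] w 36.0 ff 0.0
```

```bash
python3 -m pendant '[[[0,0,5,0,36],[0,0,0,0,36],[0,0,0,0,36],[0,0,0,0,0],[0,0,0,0,0],[0,0,0,0,0],[0,0,0,0,0],[0,0,0,0,0]]]' 25
python3 -c "from h import *;st()"
```

```text
time: 8.95
position: [0.5881, 0.0036, 0.0189]
orientation: [0.046, 0.999, -0.0, 0.0]
contact_force: [0.3, 0.0, 0.2]
gripper_width: 0.086
finger_force: 25.4
t 8.95 tcp_box [176.8 -12.7  18.9] yaw of -x vs box -0.03 F [0.3 0.  0.2] w 7.3 ff 25.4
```

```bash
python3 -m pendant '[[[0,0,0,0,25],[0,0,0,0,25],[0,0,2,0,25],[0,0,2,0,25],[0,0,0,0,0],[0,0,0,0,0],[0,0,0,0,0],[0,0,0,0,0]]]' 25
python3 -c "from h import *;st()"
```

```text
time: 9.62
position: [0.588, 0.0036, 0.0147]
orientation: [0.046, 0.999, -0.0, -0.0]
contact_force: [0.5, -0.8, -0.7]
gripper_width: 0.085
finger_force: 26.1
t 9.62 tcp_box [176.6 -12.6  14.7] yaw of -x vs box -0.03 F [ 0.5 -0.8 -0.7] w 7.2 ff 26.1
```

```bash
python3 -m pendant '[[[0,0,-6,0,0],[0,0,-6,0,0],[0,0,-6,0,0],[0,0,-6,0,0],[0,0,0,0,0],[0,0,0,0,0]]]'
python3 - <<'E'
from h import *
np.set_printoptions(precision=1,suppress=True)
st(); d=camera("scene"); save(d,"s4.png",(205,165,295,255),6)
for z in tip_of("bombilla_mouth",d)[:2]: print(z)
E
```

```text
time: 10.12
position: [0.5885, 0.0036, 0.0395]
orientation: [0.046, 0.999, 0.0, 0.001]
contact_force: [0.0, 0.0, -0.5]
gripper_width: 0.083
finger_force: 26.2
t 10.12 tcp_box [177.2 -12.6  39.5] yaw of -x vs box -0.03 F [ 0.   0.  -0.5] w 7.1 ff 26.2
{'pixel': [422.5, 265.0], 'score': 0.55}
{'pixel': [229.1, 225.3], 'score': 0.46}
```

View pics/s4.png

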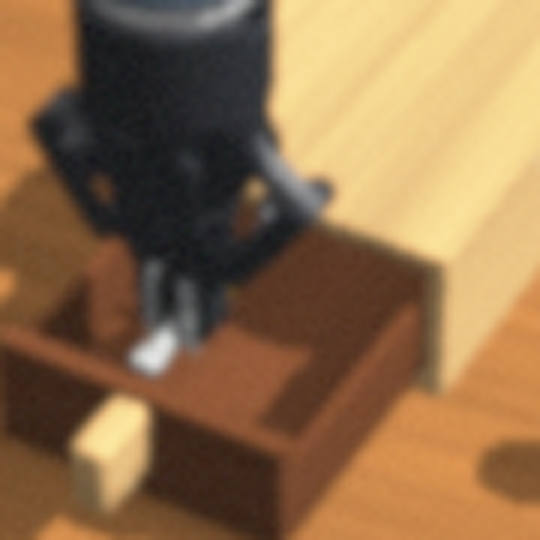

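The crop shows the pads holding the stem. The mouthpiece tip is at crop (148,365), about (230,226) px, and it has lifted clear of the drawer floor.

```bash
python3 -m pendant '[[[0,0,-7,0,0],[0,0,-7,0,0],[0,0,-7,0,0],[-1,0,-7,0,0],[-1,0,-7,0,0],[0,0,0,0,0],[0,0,0,0,0]]]' 20
python3 -c "from h import *;st()"
python3 -m pendant '[[[-2,0,-8,0,0],[-2,0,-8,0,0],[-3,0,-8,0,0],[-3,0,-8,0,0],[0,0,0,0,0]]]' 20
python3 - <<'E'
from h import *
np.set_printoptions(precision=1,suppress=True)
st(); d=camera("scene"); save(d,"s5.png",(195,155,305,265),5)
E
```

```text
time: 10.8
position: [0.5914, 0.0034, 0.0747]
orientation: [0.046, 0.999, 0.0, 0.002]
contact_force: [1.1, -0.4, -1.0]
gripper_width: 0.093
finger_force: 25.1
t 10.8 tcp_box [180.  -12.6  74.7] yaw of -x vs box -0.03 F [ 1.1 -0.4 -1. ] w 7.9 ff 25.1
time: 11.22
position: [0.6026, 0.0024, 0.1083]
orientation: [0.046, 0.999, 0.0, 0.002]
contact_force: [1.8, 0.3, -0.1]
gripper_width: 0.087
finger_force: 21.5
t 11.22 tcp_box [191.3 -12.5 108.3] yaw of -x vs box -0.03 F [ 1.8  0.3 -0.1] w 7.4 ff 21.5
```

View pics/s5.png

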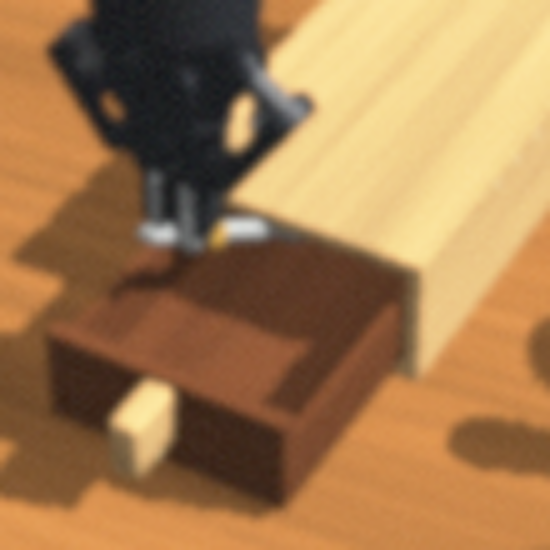

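The bombilla is now tilted: mouthpiece at crop (145,235), collar at (217,237), stem running under the board at about (300,240). I'll work out the angle from the vertical plane it lies in.

```bash
cat >> h.py <<'E'
def on_plane(c,px,yb):
    E=c["extrinsics"]; d=E[:3,:3]@ray(c,px); o=E[:3,3]
    n=np.r_[V,0]; return tb(o+d*((yb/1000+BC@V-o@n)/(d@n)))
E
python3 - <<'E'
from h import *
np.set_printoptions(precision=1,suppress=True)
d=camera("scene")
m,k,s=[on_plane(d,p,-12.5) for p in ([224,202],[238.4,202.4],[253,203])]
print(m,k,s,np.degrees(np.arctan2(m[2]-k[2],m[0]-k[0])),np.degrees(np.arctan2(k[2]-s[2],k[0]-s[0])))
E
```

```text
[218.3 -12.5 127.5] [157.5 -12.5  81.4] [ 87.2 -12.5  27.3] 37.220983973766664 37.55953253481094
```

```bash
python3 -m pendant '[[[-3,0,-8,0,0],[-3,0,-8,0,0],[-4,0,-8,0,0],[-4,0,-8,0,0],[0,0,0,0,0],[0,0,0,0,0]]]' 20
python3 - <<'E'
from h import *
np.set_printoptions(precision=1,suppress=True)
st(); d=camera("scene"); save(d,"s6.png",(185,135,305,255),5)
E
```

```text
time: 11.82
position: [0.615, 0.0012, 0.1387]
orientation: [0.046, 0.999, 0.0, 0.001]
contact_force: [0.1, 0.2, 0.2]
gripper_width: 0.086
finger_force: 19.7
t 11.82 tcp_box [203.7 -12.6 138.7] yaw of -x vs box -0.03 F [0.1 0.2 0.2] w 7.3 ff 19.7
```

View pics/s6.png

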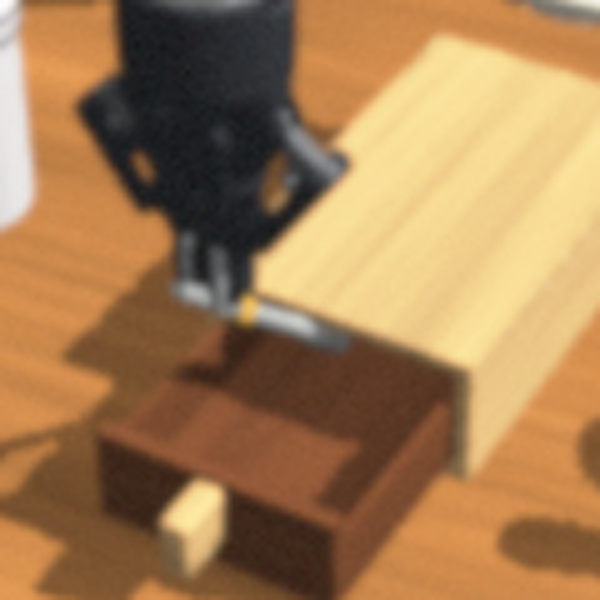

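The mouthpiece is at crop (175,288), the collar at (247,310), and the dark lower part near (345,342), just by the board's edge.

```bash
python3 - <<'E'
from h import *
np.set_printoptions(precision=1,suppress=True)
d=camera("scene")
m,k,s=[on_plane(d,p,-12.5) for p in ([220,192.6],[234.4,197],[254,203.4])]
print(m,k,s,np.degrees(np.arctan2(m[2]-k[2],m[0]-k[0])),np.degrees(np.arctan2(k[2]-s[2],k[0]-s[0])))
f=m-(m-s)/np.linalg.norm(m-s)*190; print("filter",f, "line z at 125",m[2]+(125-m[0])*(m[2]-s[2])/(m[0]-s[0]))
E
```

```text
[231.8 -12.5 164.3] [174.5 -12.5 110.4] [ 82.  -12.5  22.1] 43.24277414410165 43.699224482445274
filter [ 94.  -12.5  33.5] line z at 125 62.908070707366264
```

```bash
python3 -m pendant '[[[-10,0,0,0,0],[-15,0,0,0,0],[-18,0,0,0,0],[-17,0,0,0,0],[0,0,-15,0,0],[0,0,-30,0,0],[0,0,-30,0,0],[0,0,-30,0,0]]]' 25
python3 -m pendant '[[[0,0,-30,0,0],[0,0,-20,0,0],[0,0,0,0,0]]]'
python3 - <<'E'
from h import *
np.set_printoptions(precision=1,suppress=True)
st(); d=camera("scene"); c=camera("top")
a=d["image"][75:275,150:410,::-1]; cv2.imwrite("pics/s7.png",cv2.resize(a,None,fx=3,fy=3,interpolation=2))
for n,k in (("scene",d),("top",c)):
  for t in ("bombilla_mouth","bombilla_filter"):
    for z in tip_of(t,k)[:2]: print(n,t,round(z["score"],2),np.round(z["pixel"],1),on_plane(k,z["pixel"],-12.5))
  P=cloud(k); im=k["image"]; hsv=cv2.cvtColor(im,cv2.COLOR_RGB2HSV)
  red=(hsv[...,0]<20)|(hsv[...,0]>170); grn=(hsv[...,0]>40)&(hsv[...,0]<85)
  reg=(abs(P[...,0]-.46)<.07)&(abs(P[...,1]-.28)<.07)&(P[...,2]>.087)&(P[...,2]<.1)&((red|grn))&(hsv[...,1]>60)
  q=P[reg]; (x,y),R=cv2.minEnclosingCircle((q[:,:2]*1000).astype(np.float32)); print("rim",n,len(q),x,y,R,np.median(q[:,2]))
E
```

```text
time: 12.58
position: [0.6736, -0.0044, 0.2429]
orientation: [0.046, 0.999, -0.0, -0.001]
contact_force: [0.7, -0.9, -0.9]
gripper_width: 0.087
finger_force: 24.9
time: 12.83
position: [0.6762, -0.0044, 0.2979]
orientation: [0.046, 0.999, 0.0, 0.003]
contact_force: [0.3, 0.0, 0.6]
gripper_width: 0.086
finger_force: 25.0
t 12.83 tcp_box [265.1 -12.5 297.9] yaw of -x vs box -0.02 F [0.3 0.  0.6] w 7.4 ff 25.0
scene bombilla_mouth 0.54 [202.5 144.4] [280.8 -12.5 317.5]
scene bombilla_filter 0.46 [241.5 162.6] [139.9 -12.5 187.3]
scene bombilla_filter 0.38 [421.8 264.4] [-13019.2    -12.5 -12816.1]
rim scene 146 464.8800048828125 280.5013732910156 39.70735168457031 0.09035510179590417
rim top 69 465.4476623535156 277.2764587402344 39.90563201904297 0.0929304160195561
```

View pics/s7.png

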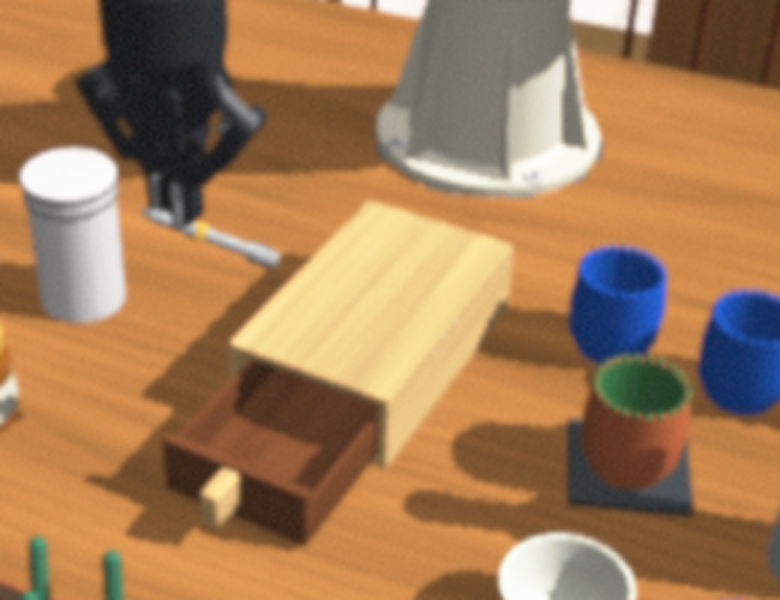

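The bombilla is fully out and held. Its mouthpiece is at crop (147,212) and the filter tip at (279,262), with a slant of about 43°. The drawer stayed open, and the cup is undisturbed with its mouth at crop (642,385).

```bash
python3 -m pendant '[[[5,10,0,0,0],[9,22,0,0,0],[12,28,0,0,0],[12,28,0,0,0],[12,28,0,0,0],[12,28,0,0,0],[12,28,0,0,0],[12,28,0,0,0]]]' 40
python3 -m pendant '[[[10,24,0,0,0],[7,20,0,0,0],[5,12,0,0,0],[2,6,0,0,0],[0,0,15,0,0],[0,0,15,0,0],[0,0,0,0,0],[0,0,0,0,0]]]'
python3 - <<'E'
from h import *
np.set_printoptions(precision=1,suppress=True)
st(); yb=tb(read_state()["position"])[1]; d=camera("scene")
a=d["image"][60:260,270:450,::-1]; cv2.imwrite("pics/s8.png",cv2.resize(a,None,fx=3,fy=3,interpolation=2))
for t in ("bombilla_mouth","bombilla_filter"):
    for z in tip_of(t,d)[:2]: print(t,round(z["score"],2),np.round(z["pixel"],1),on_plane(d,z["pixel"],yb))
E
```

```text
time: 13.8
position: [0.6052, 0.2047, 0.2921]
orientation: [0.046, 0.999, -0.0, -0.001]
contact_force: [-0.7, -0.1, -0.5]
gripper_width: 0.076
finger_force: 39.3
time: 14.47
position: [0.588, 0.2659, 0.2619]
orientation: [0.047, 0.999, -0.001, -0.001]
contact_force: [-0.2, -0.1, 0.1]
gripper_width: 0.074
finger_force: 39.4
t 14.47 tcp_box [152.5 248.5 261.9] yaw of -x vs box -0.06 F [-0.2 -0.1  0.1] w 6.3 ff 39.4
bombilla_mouth 0.49 [351.8 171.5] [160.6 248.5 272.2]
bombilla_filter 0.55 [366.1 183.2] [ 23.  248.5 149.8]
```

View pics/s8.png

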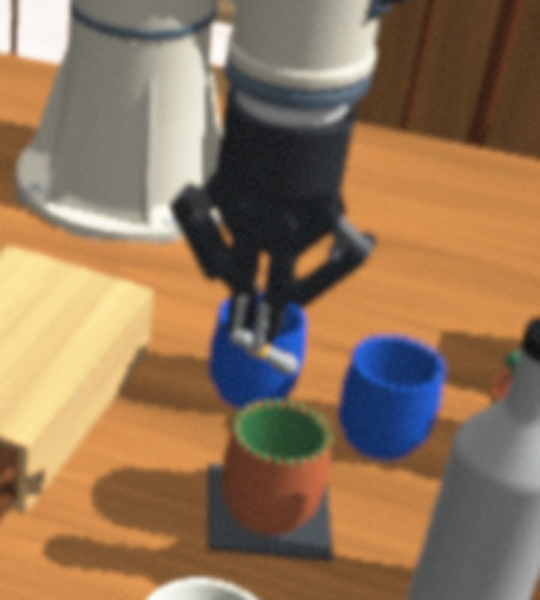

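The filter tip is at crop (290,365), directly above the green cup mouth at (282,430). The measurement agrees with the held geometry: tip about (24–27, 248, 150) in the box frame, cup centre (29,250).

```bash
python3 -m pendant '[[[-3,1,8,0,0],[0,0,10,0,0],[0,0,10,0,0],[0,0,8,0,0],[0,0,4,0,0],[0,0,0,0,0],[0,0,0,0,0],[0,0,0,0,0]]]'
python3 - <<'E'
from h import *
np.set_printoptions(precision=1,suppress=True)
st(); yb=tb(read_state()["position"])[1]; d=camera("scene"); c=camera("top")
b=c["image"][170:270,110:210,::-1]
a=d["image"][120:240,300:420,::-1]; cv2.imwrite("pics/s9.png",np.hstack([cv2.resize(q,(400,400),interpolation=2) for q in (a,b)]))
for k in (d,c):
  for t in ("bombilla_mouth","bombilla_filter"):
    for z in tip_of(t,k)[:2]: print(t,round(z["score"],2),np.round(z["pixel"],1),on_plane(k,z["pixel"],yb))
  print("expect tip",proj(k,fb([29,250,109])),"rim ctr",proj(k,fb([29,250,93])))
E
```

```text
time: 15.28
position: [0.5918, 0.2676, 0.2231]
orientation: [0.046, 0.999, 0.0, 0.0]
contact_force: [0.2, -0.2, -0.8]
gripper_width: 0.075
finger_force: 39.4
t 15.28 tcp_box [156.  250.5 223.1] yaw of -x vs box -0.03 F [ 0.2 -0.2 -0.8] w 6.4 ff 39.4
bombilla_mouth 0.61 [347.6 191.2] [175.1 250.5 234.4]
bombilla_filter 0.47 [361.1 196.5] [ 55.8 250.5 134.8]
expect tip [363.2 198.6] rim ctr [362.2 203.8]
bombilla_mouth 0.43 [244.7 235.5] [  881.9   250.5 -9977.8]
bombilla_filter 0.58 [336.1 222.7] [-345.1  250.5 3041.6]
expect tip [164.2 214.4] rim ctr [165.2 215.1]
```

View pics/s9.png

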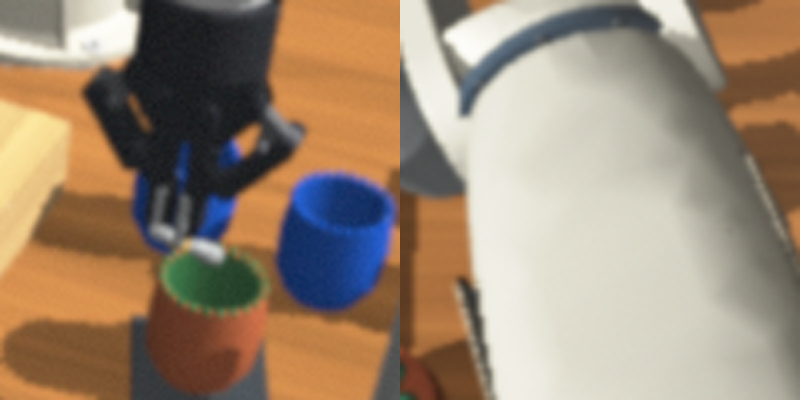

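The filter tip sits at about (365,197) px, just above the cup mouth centre. It is slightly high and to the right, so I'll trim by a few millimetres, check contact and then hand in.

```bash
python3 -m pendant '[[[0,-2,3,0,0],[0,0,2,0,0],[0,0,0,0,0],[0,0,0,0,0],[0,0,0,0,0],[0,0,0,0,0]]]'
python3 - <<'E'
from h import *
st(); print(hand_in())
E
```

```text
time: 16.08
position: [0.5914, 0.2655, 0.2178]
orientation: [0.046, 0.999, 0.0, 0.0]
contact_force: [-0.4, -0.2, -0.6]
gripper_width: 0.076
finger_force: 39.4
t 16.08 tcp_box [155.9 248.4 217.8] yaw of -x vs box -0.02 F [-0.4 -0.2 -0.6] w 6.5 ff 39.4
the job is handed in; nothing more can be done
None
```

I pulled the drawer to its stop, drew the bombilla out, and handed in at about 16 s with the gripper holding it, mouthpiece up at about 43° and the filter tip an estimated 1–2 cm above the centre of the cup's mouth. There was no sign of contact with the cup, but I took no picture after the last 5 mm adjustment and the hand-in gave no verdict.

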